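Stand the pillar microscope over the open phone

TASK

Clear the loose phone battery off the aluminium work board: lay it flat in the white parts tray. Then lift the slim, top-heavy pillar microscope over, keeping it upright all the time, and stand it gently on the work board beside the clamped phone, so that its lens looks straight down on the middle of the phone's round copper coil. Do not drop the microscope, do not bump the open phone, and leave everything else where it is.

Things in the scene. Friction and masses are not known exactly. Their poses are not given: they have to be found in the camera images.
- board: Aluminium work board 240 (x) x 260 (y) x 12 mm, fixed, turned up to about 0.35 rad either way. Origin: centre of its underside, on the table; its top is 12 mm above. On its -y half a phone lies clamped between two jaws, 12 (x) x 50 (y) mm, tops 28 mm above the table, at x = +-83, y = -68 mm. The +y half is free but for the battery and a small jar in the corner near x = 90, y = 97 mm.
- phone: The open phone, black, 150 (x) x 72 (y) x 8 mm (camera block up to 11 mm), fixed flat on the board, centred 68 mm to -y of the board's origin. Origin: centre of its underside, 12 mm above the table; same axes as the board.
- coil (a point): Middle of the round copper coil (46 mm diameter) in the middle of the phone, about 21 mm above the table. Same axes as the board.
- battery: Removed phone battery: loose flat slab, grey with a pale label, 92 (x) x 42 (y) x 7 mm, 60 g, lying on the free half of the board, on the place where the microscope must stand, its long side within about 0.25 rad of the board's x. Origin: centre of its underside. Grip across y, the 42 mm.
- battery_center (a point): Centre of the battery, 3.5 mm above its underside.
- tray: White open parts tray 170 (x) x 130 (y) x 30 mm, walls and floor about 4 mm thick, empty, fixed to the table, to the left or right of the board (the microscope stands on the other side). Origin: centre of its underside.
- tray_in (a point): Centre of the tray's inner floor, about 4 mm above the table.
- scope: Pillar microscope, loose, 190 mm tall, 0.45 kg, top-heavy: centre of mass about 105 mm up on the pillar's axis, tips beyond about 0.28 rad. Origin: centre of the underside of its round dark foot (64 mm diameter, 12 thick) under the 20 mm pillar; z up, x along its white cross-arm towards the lens. Starts on the table left or right of the board, x pointing away from the robot within 0.6 rad.
- lens (a point): The microscope's lens: middle of the lower end of its white barrel (36 mm diameter, from 55 to 144 mm up), which hangs from the cross-arm (115 to 135 mm up, 22 mm wide). It lies 85 mm along the microscope's x and 55 mm above its foot.
- grip (a point): Where to grip the microscope, from above: middle of the plain black square block (30 x 30 mm, faces along x and y, from 135 to 190 mm up) on top of the pillar; 167.5 mm above the underside, on the axis. Behind it, at x = -55 mm, a black camera box (40 x 36 mm) reaches from 90 to 140 mm up.
- flux_jar: Bystander, leave alone. Small white jar, 36 mm diameter, 36 mm tall, standing in the corner of the board.
- dropper_bottle: Bystander, leave alone. Amber bottle, 40 mm diameter, 115 mm tall, beyond the board to the left.
- tape_roll: Bystander, leave alone. Roll of tape, 76 mm outer diameter, 20 mm tall, lying beyond the board to the right.
- screwdriver: Bystander, leave alone. Screwdriver, 170 mm, lying beyond the board.
- brush: Bystander, leave alone. Brush, 160 mm, lying near the robot.
- spare_phone: Bystander, leave alone. Closed black phone 148 x 71 x 8 mm lying on the table near the robot.
- paste_can: Bystander, leave alone. Metal can, 52 mm diameter, 60 mm tall, on the left near the robot.

How it is judged:
By the outcome, as a careful person would: the job done as asked, in the order asked, and still so for the second after the job is handed in, with the robot touching nothing.
It also fails if it takes over 67 s, if anything falls off the work surface, if the arm or the gripper's body presses on something with over 40 N, if the wrist force passes 120 N, or if a joint passes its speed limit or range.

ROBOT

A 6-joint arm with a two-finger parallel gripper is mounted at the origin on the work surface. World frame = base frame: x ahead of the robot, y to its left, z up, the work surface at z = 0. Lengths are in mm, angles in degrees, forces in N, time in s.
With the tool pointing down it reaches from about 350 to 850 mm from the base axis. Payload 8.1 kg.
Tool frame: the origin (TCP) lies midway between the tips of the shut fingers; the grasp point (between the pads) lies 19 mm behind it; z points along the fingers, y is the line along which they close (so a half turn about z gives the same grasp; the last joint's range is limited). The gripper opens to 85 mm and grips with 20 to 120 N. Pads are 22 mm wide; open, the fingers measure 114 mm over their backs; the gripper's body (76 mm by 85 mm) begins 54 mm behind the grasp point. The pads swing forward as they close: fully open they stand 13 mm farther back than shut.
Start: joints at [-81.555, 7.471, 85.268, -0, 87.261, -4.893], TCP at [138.442, -583.814, 231.292] pointing down, gripper open.
Joint ranges: [-169.43, 169.43], [-51.17, 129.36], [1.28, 143.12], [-76.62, 256.62], [0, 156.53], [-152.29, 152.29]. Speed limits (degrees/s): [136.94, 136.94, 159.86, 180, 180, 180].

INTERFACE

Orientations are given as [roll, pitch, yaw] about the fixed x, y, z axes, in that order (R = Rz(yaw) Ry(pitch) Rx(roll)).
In Python, from bench import r gives the robot as it stands.
- The arm moves only by the tool apply_moves, never from a script. Its argument "steps" is a list of rows, each a list of 7 numbers: the opening, from -1 (shut) to 1 (fully open), then the shift along the tool's x, y, z in mm, then the turn, a rotation vector about the tool's x, y, z in units of 5 degrees (1.0 is 5 degrees). A call has exactly 8 rows; each row shifts and turns the commanded pose from where the row before left it, along the tool's axes as they then stand; what a row does not reach is not made up. A row lasts 1/10 s, in which the tool goes at most 50 mm and 8.59 degrees, less where a joint would pass 70% of its speed; a pose out of reach is approached as far as the arm can. A call is refused whole if a number of a shift passes 50 or a number of a turn 1, either way. A call with a gripper value outside its range is refused whole. The fingers move at their own pace and stop on an object; "squeeze" is the grip in N (left out, the last holds). Time passes only in rows, so rows that do not move let the fingers close, or fill a call up. It gives the time, the measured TCP pose, the force, the opening and the grip force at its end, in the units of the state.
- r.sense(): the state, without advancing time (a new reading comes with each control period).
- r.snapshot(name): name is "scene" or "side" or "wrist"; returns a dict with "color" (480x640x3 uint8, blue, green, red), "depth" (480x640 float32, mm along the optical axis (not along the pixel's ray), 0 where there is no reading), "mtx" (3x3 intrinsics, pixels), "T" (4x4, takes a point from camera to world coordinates); the wrist camera has in their place "hand_eye" (4x4, takes a point from camera to tool coordinates, whose origin is the TCP and whose axes are the flange's). Camera axes: x right, y down, z forward; pixel columns grow to the right and rows downward; lengths in mm; the calibration is good to about 2 mm. A picture is of the moment at which its call begins: read the wrist's pose just before it.
- r.hand_in(): hands the job in; it is judged then, once.
The state is a dict: "time": time; "joint_pos": joint angles; "qd": joint speeds; "joint_efforts": joint torques, N m; "tool_pos": TCP position; "tcp_rot": TCP orientation; "ft_force": force on the tool from outside, world axes, zero at the start; "wrist_torque": the same for the moment, N m; "finger_gap": finger opening in mm; "grip_force": force on a finger pad.
Only numpy, scipy, OpenCV 4.12 (cv2) and the standard library are available. Lean on these libraries where they do the work, as an engineer would, in place of code of your own. Each camera call takes 0.05 s, during which the arm holds its last target. There are 200 camera calls.

## Working session

There is one attempt and no reset: what is moved stays moved. The work goes in short steps, Python scripts to look and compute and a tool call to move; the robot and the scene stay as the last step left them, time stands still between calls to the robot, and variables do not carry over. Pictures are saved under pics/ and viewed, at most 10 in all, crops included, and the job is handed in when it is done.

Besides the shell and the picture viewer there is one more tool, called after ">>>" as a command line: name --pt "numbers of a row" for each row, then --argument value for the rest. apply_moves: Moves the arm, as the interface text tells. Its arguments: {"type":"object","properties":{"steps":{"type":"array"},"squeeze":{"type":"number"}},"required":["steps"]}

```bash
ls; mkdir -p pics; cat > h.py <<'E'
import numpy as np, cv2
from bench import r
def cloud(s,T=None):
    T=s["T"] if T is None else T
    d=s["depth"];v,u=np.mgrid[0:480,0:640];K=s["mtx"]
    x=(u-K[0,2])/K[0,0]*d;y=(v-K[1,2])/K[1,1]*d
    P=np.stack([x,y,d],-1)@T[:3,:3].T+T[:3,3]
    P[d<=0]=np.nan
    return P
E
python3 - <<'E'
from h import *
s=r.sense();print(s)
for n in("scene","side"):
    a=r.snapshot(n);cv2.imwrite(f"pics/{n}0.png",a["color"]);np.savez(f"{n}0.npz",**a);print(n,a["T"].round(3).tolist(),a["mtx"].tolist())
E
```

```text
pics
{'time': 0.0, 'joint_pos': array([-8.15544218e+01,  7.51745857e+00,  8.53315367e+01,  2.62758976e-03,
        8.72597832e+01, -4.89332333e+00]), 'qd': array([-0.00981168, -0.07956027, -0.05794729,  0.14345778,  0.07352108,
       -0.0292166 ]), 'joint_efforts': array([-2.02347219e-03, -5.69405222e+01, -5.00556493e+01, -2.65747585e-04,
        1.49505632e-02,  2.24196776e-05]), 'tool_pos': array([ 138.3794328 , -583.25148235,  230.19828065]), 'tcp_rot': array([-1.79891842e+02, -1.18936685e-02,  1.33387622e+01]), 'ft_force': array([0.18044476, 0.09789337, 0.25331542]), 'wrist_torque': array([0.02168598, 0.01504417, 0.00354037]), 'grip_force': 0.0, 'finger_gap': 85.46927452960955}
scene [[0.252, 0.617, -0.746, 1370.004], [0.968, -0.174, 0.183, -209.907], [-0.017, -0.768, -0.64, 791.675], [0.0, 0.0, 0.0, 1.0]] [[513.1788307457879, 0.0, 314.3002713401654], [0.0, 513.1788307457879, 240.70869221114322], [0.0, 0.0, 1.0]]
side [[-0.96, -0.17, 0.224, 286.718], [-0.28, 0.519, -0.808, 977.212], [0.021, -0.838, -0.546, 780.59], [0.0, 0.0, 0.0, 1.0]] [[521.4088160059257, 0.0, 327.24916343426446], [0.0, 521.4088160059257, 237.2042275488903], [0.0, 0.0, 1.0]]
```

View pics/scene0.png

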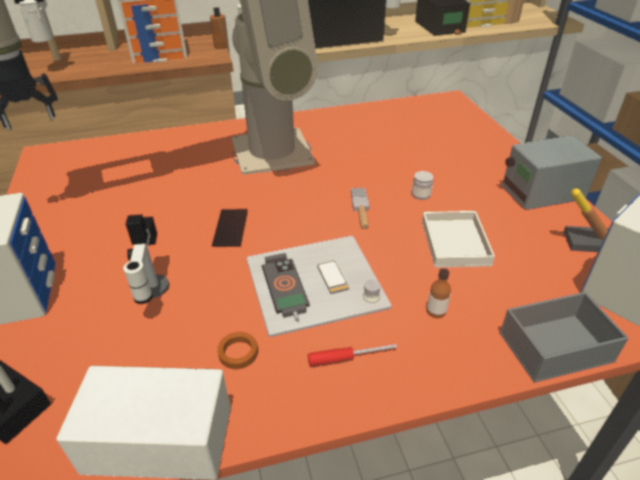

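View pics/side0.png

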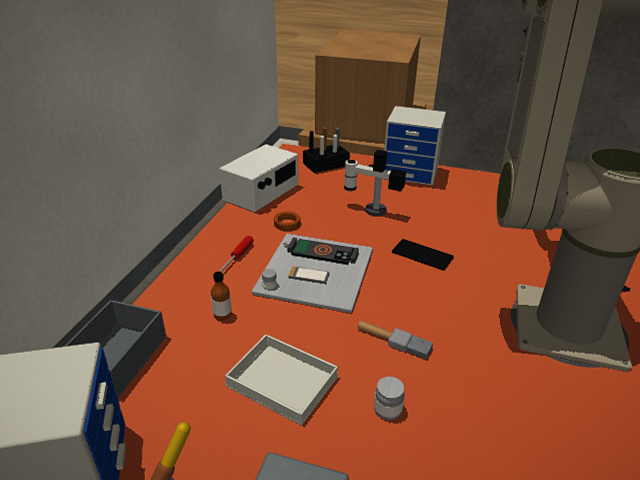

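The scene view shows the board at (317,283), battery at (332,276), coil at (284,283), tray at (458,238) and scope at (147,265). In the side view, the scope's foot is at (376,210), the battery at (309,275) and the tray at (281,378).

```bash
cat > m.py <<'E'
from h import *
def load(n): return dict(np.load(n))
def rect(P,c,rad,zlo,zhi,name):
    m=(np.hypot(P[...,0]-c[0],P[...,1]-c[1])<rad)&(P[...,2]>zlo)&(P[...,2]<zhi)
    q=P[m].astype(np.float32)
    if len(q)<5: print(name,"few");return
    (cx,cy),(w,h),a=cv2.minAreaRect(q[:,:2]);print(name,len(q),"c",round(cx,1),round(cy,1),"wh",round(w,1),round(h,1),"a",round(a,1),"z",np.median(q[:,2]).round(1),"mean",q.mean(0).round(1))
if __name__=="__main__":
    pts={"scene0":dict(bat=(332,276),coil=(284,283),tray=(458,238),scopefoot=(160,286),block=(142,228),lens=(140,290),jar=(371,289),board=(350,250)),
     "side0":dict(bat=(309,275),coil=(320,250),tray=(281,378),foot=(370,210),block=(380,157),lens=(350,180),jar=(270,280),board=(345,285))}
    for n in pts:
        P=cloud(load(n+".npz"))
        for k,(u,v) in pts[n].items(): print(n,k,np.nanmedian(P[v-1:v+2,u-1:u+2].reshape(-1,3),0).round(1))
E
python3 m.py
```

```text
scene0 bat [598.4  16.8  21.6]
scene0 coil [593.  -88.   22.7]
scene0 tray [535.2 349.    5. ]
scene0 scopefoot [ 521.  -346.6   13.5]
scene0 block [ 523.6 -347.8  174.2]
scene0 lens [ 610.  -370.2   93.8]
scene0 jar [684.8  74.6  48.5]
scene0 board [516.7  83.8  13.3]
side0 bat [593.7  24.3  19.6]
side0 coil [598.1 -80.9  22.5]
side0 tray [550.5 333.1   4.5]
side0 foot [ 523.6 -340.6   11.4]
side0 block [ 507.7 -345.3  181.8]
side0 lens [ 591.5 -354.1   92.5]
side0 jar [665.5  95.8  39.1]
side0 board [503.1  26.3  12. ]
```

```bash
python3 - <<'E'
from m import *
for n in("scene0","side0"):
    P=cloud(load(n+".npz"));print(n)
    rect(P,(600,-30),190,9,14.5,"board")
    rect(P,(598,18),60,16,24,"bat")
    rect(P,(545,340),125,22,33,"tray rim")
    rect(P,(512,-346),30,150,200,"block")
    rect(P,(512,-346),45,6,13.5,"foot")
    rect(P,(600,-362),30,60,110,"barrel")
    rect(P,(600,-362),130,116,136,"arm+")
a=r.snapshot("wrist");print(a["hand_eye"].round(3).tolist(),a["mtx"].tolist())
E
```

```text
scene0Traceback (most recent call last):
  File "<stdin>", line 4, in <module>
  File "m.py", line 7, in rect
    (cx,cy),(w,h),a=cv2.minAreaRect(q[:,:2]);print(name,len(q),"c",round(cx,1),round(cy,1),"wh",round(w,1),round(h,1),"a",round(a,1),"z",np.median(q[:,2]).round(1),"mean",q.mean(0).round(1))
                    ~~~~~~~~~~~~~~~^^^^^^^^^
cv2.error: OpenCV(4.12.0) /io/opencv/modules/imgproc/src/convhull.cpp:143: error: (-215:Assertion failed) total >= 0 && (depth == CV_32F || depth == CV_32S) in function 'convexHull'
```

```bash
sed -i 's/minAreaRect(q\[:,:2\])/minAreaRect(np.ascontiguousarray(q[:,:2]))/' m.py; python3 - <<'E'
from m import *
for n in("scene0","side0"):
    P=cloud(load(n+".npz"));print(n)
    rect(P,(600,-30),190,9,14.5,"board")
    rect(P,(598,18),60,16,24,"bat")
    rect(P,(545,340),125,22,33,"tray rim")
    rect(P,(512,-346),30,150,200,"block")
    rect(P,(512,-346),45,6,13.5,"foot")
    rect(P,(600,-362),30,60,110,"barrel")
    rect(P,(600,-362),130,116,136,"arm+")
a=r.snapshot("wrist");print(a["hand_eye"].round(3).tolist(),a["mtx"].tolist())
E
```

```text
scene0
board 5150 c 589.9 -19.2 wh 243.4 260.4 a 1.6 z 12.9 mean [604.5 -11.8  12.7]
bat 628 c 603.6 15.0 wh 110.2 97.2 a 34.4 z 20.3 mean [598.9  17.6  20.2]
tray rim 689 c 545.5 336.1 wh 131.4 176.0 a 76.4 z 28.3 mean [554.1 335.4  27.8]
block 442 c 509.9 -359.3 wh 30.5 34.6 a 79.9 z 179.5 mean [ 517.5 -358.2  176.9]
foot 153 c 508.6 -349.0 wh 62.5 40.0 a 11.3 z 12.1 mean [ 519.3 -346.4   11.4]
barrel 376 c 602.3 -369.7 wh 23.0 36.1 a 12.4 z 85.4 mean [ 606.3 -369.3   85.3]
arm+ 384 c 541.3 -366.6 wh 40.1 143.8 a 82.2 z 129.1 mean [ 561.3 -363.6  128.3]
side0
board 3872 c 630.2 -38.0 wh 319.4 308.9 a 1.7 z 12.4 mean [578.1  12.6  12.2]
bat 444 c 605.1 29.2 wh 93.7 110.4 a 75.1 z 19.6 mean [595.8  22.1  19.6]
tray rim 1114 c 545.7 337.0 wh 135.2 172.0 a 75.7 z 28.4 mean [545.4 342.8  27.8]
block 213 c 510.3 -354.4 wh 33.6 32.4 a 83.4 z 175.6 mean [ 508.1 -350.   174.3]
foot 130 c 509.3 -354.0 wh 62.9 60.7 a 6.1 z 11.3 mean [ 507.9 -349.7   10.9]
barrel 186 c 591.6 -359.9 wh 35.9 25.2 a 11.0 z 85.0 mean [ 590.6 -357.6   85. ]
arm+ 318 c 540.9 -363.4 wh 41.8 141.4 a 83.8 z 128.2 mean [ 539.9 -354.2  127.6]
[[0.0, -0.954, -0.301, 78.092], [1.0, 0.0, 0.001, -0.611], [-0.001, -0.301, 0.954, -143.061], [0.0, 0.0, 0.0, 1.0]] [[410.69388051958776, 0.0, 318.23815872395323], [0.0, 410.69388051958776, 245.7238040022974], [0.0, 0.0, 1.0]]
```

>>> apply_moves --pt "1 20 -14.5 0 0 0 0" --pt "1 40 -29 0 0 0 0" --pt "1 40 -29 0 0 0 0" --pt "1 40 -29 0 0 0 0" --pt "1 40 -29 0 0 0 0" --pt "1 40 -29 0 0 0 0" --pt "1 40 -29 0 0 0 0" --pt "1 40 -29 0 0 0 0"

```text
time: 0.95
tool_pos: [381.0, -301.2, 231.2]
tcp_rot: [180.0, -0.0, 13.3]
ft_force: [1.2, 0.3, 0.3]
finger_gap: 85.2
grip_force: 0.0
```

>>> apply_moves --pt "1 40 -29 0 0 0 0" --pt "1 40 -29 -2 0 0 0" --pt "1 40 -29 -2 0 0 0" --pt "1 40 -29 -4 0 0 0" --pt "1 40 -29 -4 0 0 0" --pt "1 40 -29 -4 0 0 0.9" --pt "1 40 -29 -4 0 0 0.9" --pt "1 20 -15 0 0 0 0.9"

```text
time: 1.75
tool_pos: [629.3, -23.5, 251.4]
tcp_rot: [-180.0, -0.0, -0.2]
ft_force: [0.0, -1.3, 0.2]
finger_gap: 85.5
grip_force: 0.0
```

```bash
cat >> h.py <<'E'
from scipy.spatial.transform import Rotation as Ro
def wrist(name):
    s=r.sense();a=r.snapshot("wrist");W=np.eye(4);W[:3,:3]=Ro.from_euler("xyz",s["tcp_rot"],degrees=True).as_matrix();W[:3,3]=s["tool_pos"]
    a["T"]=W@a["hand_eye"];np.savez(name+".npz",**a);cv2.imwrite(f"pics/{name}.png",a["color"]);print(s["time"],s["tool_pos"].round(1),s["tcp_rot"].round(2));return a
E
python3 -c "
from h import *
wrist('w1')"
```

```text
1.75 [629.3 -23.5 251.4] [-1.7995e+02 -5.0000e-02 -1.9000e-01]
```

View pics/w1.png

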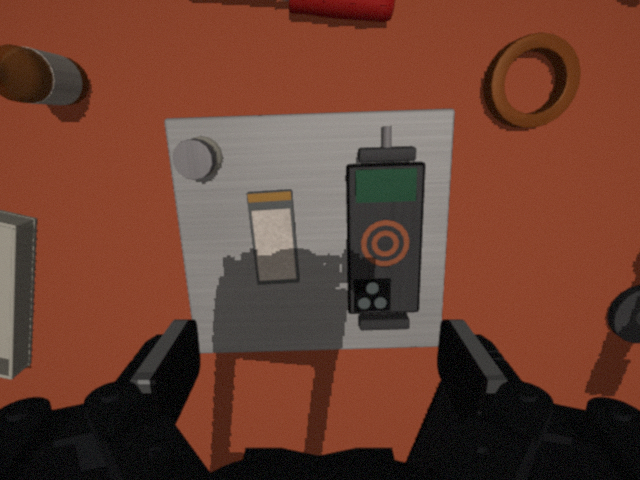

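The wrist view shows the battery spanning (247,190) to (299,285), the coil centre at (386,243), and the phone upright at x 347–423. The way to the battery is clear.

```bash
cat >> m.py <<'E'
def px(a,u,v,z):
    K=a["mtx"];d=a["T"][:3,:3]@np.array([(u-K[0,2])/K[0,0],(v-K[1,2])/K[1,1],1]);o=a["T"][:3,3];return (o+d*(z-o[2])/d[2]).round(1)
E
cat > bat.py <<'E'
from m import *
import sys
a=load(sys.argv[1]+".npz");P=cloud(a)
print("z bat",np.nanmedian(P[225:250,265:285,2]),"board",np.nanmedian(P[130:170,260:320,2]),"coil",np.nanmedian(P[240:246,380:392,2]))
m=(P[...,2]>14.8)&(P[...,2]<24);m[:,330:]=0;m[:180]=0;m[300:]=0;m[:,:232]=0
ct=max(cv2.findContours(m.astype(np.uint8),0,2)[0],key=cv2.contourArea)[:,0]
q=np.array([px(a,u,v,19) for u,v in ct])[:,:2].astype(np.float32);print("bat rect",cv2.minAreaRect(q))
print("corners",[px(a,u,v,19).tolist() for u,v in((247,192),(291,190),(299,282),(257,285))])
hsv=cv2.cvtColor(a["color"],cv2.COLOR_BGR2HSV);c=(hsv[...,1]>110)&((hsv[...,0]<20))&(hsv[...,2]>80);c[:,:350]=0;c[:,420:]=0;c[:210]=0;c[280:]=0
ct=max(cv2.findContours(c.astype(np.uint8),0,2)[0],key=cv2.contourArea);e=cv2.fitEllipse(ct);print("coil ell",e,px(a,*e[0],21))
m=(P[...,2]>7)
m[:105]=0;m[352:]=0;m[:,:150]=0;m[:,470:]=0
print("board corners",[px(a,u,v,12).tolist() for u,v in((167,121),(453,110),(441,347),(200,353))])
print("phone corners",[px(a,u,v,20).tolist() for u,v in((347,163),(424,163),(419,312),(348,312))])
E
python3 bat.py w1
python3 - <<'E'
from m import *
# same points in scene / side views: battery top centre by plane z=19
for n in("scene0","side0"):
    a=load(n+".npz");P=cloud(a)
    m=(P[...,2]>15.5)&(P[...,2]<24)&(np.hypot(P[...,0]-600,P[...,1]-20)<52)&(P[...,1]>-15)
    ct=max(cv2.findContours(m.astype(np.uint8),0,2)[0],key=cv2.contourArea)[:,0]
    q=np.array([px(a,u,v,19) for u,v in ct])[:,:2].astype(np.float32);print(n,cv2.minAreaRect(q),P[m].mean(0).round(1))
E
```

```text
z bat 19.83857038045636 board 12.449659820069655 coil 22.28871681650574
bat rect ((596.5137329101562, 19.700672149658203), (93.06314086914062, 42.76821517944336), 4.03298282623291)
corners [[641.1, 42.8, 19.0], [642.8, 2.3, 19.0], [551.6, -3.5, 19.0], [548.6, 38.0, 19.0]]
coil ell ((384.8731384277344, 242.7021942138672), (42.62577438354492, 44.39558410644531), 72.73958587646484) [592.5 -86.   21. ]
board corners [[703.8, 111.8, 12.0], [712.3, -142.2, 12.0], [474.1, -152.2, 12.0], [467.6, 103.5, 12.0]]
phone corners [[667.2, -48.7, 20.0], [667.0, -117.9, 20.0], [519.1, -123.8, 20.0], [519.3, -52.3, 20.0]]
scene0 ((597.802734375, 19.451736450195312), (47.833473205566406, 100.67547607421875), 89.59746551513672) [599.8  18.6  20.2]
side0 ((595.2264404296875, 21.84292221069336), (92.66825103759766, 49.76620864868164), 3.27850079536438) [595.8  22.4  19.5]
```

>>> apply_moves --pt "0.25 -5 -6 20 0 0 -0.2" --pt "0.25 -5 -7 40 0 0 -0.2" --pt "0.25 -5 -7 40 0 0 -0.2" --pt "0.25 -5 -7 40 0 0 -0.16" --pt "0.25 -5 -6 30 0 0 0" --pt "0.25 -5 -6 20 0 0 0" --pt "0.25 -3 -4 0 0 0 0" --pt "0.25 0 0 0 0 0 0"

```text
time: 2.6
tool_pos: [592.2, 15.0, 61.3]
tcp_rot: [-180.0, 0.1, 3.7]
ft_force: [-0.0, 0.4, 0.9]
finger_gap: 53.5
grip_force: 0.0
```

```bash
python3 - <<'E'
from m import *
a=wrist('w2');P=cloud(a,a["hand_eye"])
for sg in(1,-1):
    q=P.reshape(-1,3);m=(sg*q[:,1]>15)&(sg*q[:,1]<65)&(abs(q[:,0])<16)&(q[:,2]>-40)&(q[:,2]<25);q=q[m]
    print(len(q),np.percentile(q[:,2],[50,90,98,99.5,100]).round(1))
    t=q[q[:,2]>-25];print("y range",np.percentile(sg*t[:,1],[0,2,50,98]).round(1),"x",np.percentile(t[:,0],[1,50,99]).round(1))
Pw=cloud(a);m=(Pw[...,2]>15.5)&(Pw[...,2]<24)&(Pw[...,1]>-15)&(np.hypot(Pw[...,0]-597,Pw[...,1]-20)<56)
print("bat",m.sum(),np.nanmedian(Pw[m],0).round(1))
print(r.sense()["finger_gap"])
E
```

```text
2.6 [592.2  15.   61.3] [-1.7999e+02  6.0000e-02  3.6700e+00]
2932 [-25.8 -11.8  -7.   -5.1  -3.9]
y range [25.6 25.9 26.6 39. ] x [-9.1  8.3 12.8]
2953 [-26.  -11.7  -6.8  -4.9  -3.7]
y range [27.  27.1 27.9 40.3] x [-9.2  8.3 12.9]
bat 15429 [601.8  20.5  19.7]
53.445088935263875
```

View pics/w2.png

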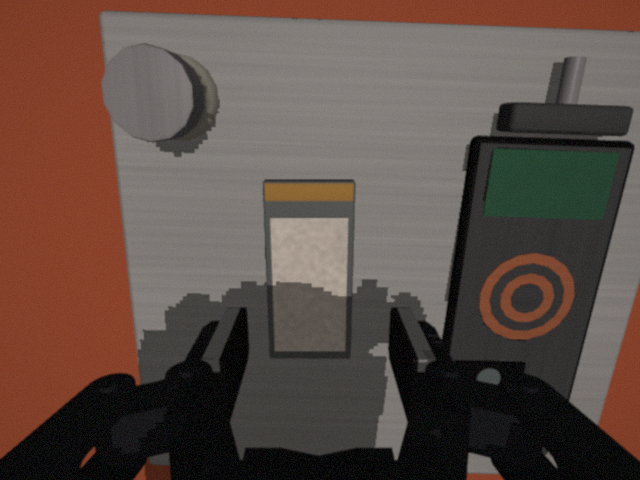

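The wrist view close up shows the battery at (264–354, 181–357) between the fingers, and the coil centre at (527,297).

```bash
python3 - <<'E'
from m import *
a=load("w2.npz")
c=[px(a,u,v,19) for u,v in((264,181),(354,181),(350,357),(270,357))];print(c,np.mean(c,0))
hsv=cv2.cvtColor(a["color"],cv2.COLOR_BGR2HSV);m=(hsv[...,1]>90)&(hsv[...,0]<20)&(hsv[...,2]>80);m[:,:470]=0;m[:,585:]=0;m[:245]=0;m[350:]=0
ct=max(cv2.findContours(m.astype(np.uint8),0,2)[0],key=cv2.contourArea);e=cv2.fitEllipse(ct);P=cloud(a);print("coil ell",e,px(a,*e[0],21), "z",np.nanmedian(P[285:310,515:540,2]))
E
```

```text
[array([640.6,  43.3,  19. ]), array([643.2,   2.8,  19. ]), array([552.4,  -3.4,  19. ]), array([549.7,  38. ,  19. ])] [596.475  20.175  19.   ]
coil ell ((526.4618530273438, 296.07867431640625), (81.8710708618164, 97.9980697631836), 62.1204719543457) [593.1 -85.9  21. ] z 22.309559291496527
```

>>> apply_moves --pt "0.25 2.5 -2.5 5 0 0 0" --pt "0.25 2.1 -2.3 12 0 0 0" --pt "0.25 0 0 12 0 0 0" --pt "0.25 0 0 10 0 0 0" --pt "0.25 0 0 6 0 0 0" --pt "0.25 0 0 4 0 0 0" --pt "0.25 0 0 1 0 0 0" --pt "0.25 0 0 0 0 0 0"

```text
time: 3.45
tool_pos: [597.2, 19.7, 11.3]
tcp_rot: [-180.0, -0.0, 3.6]
ft_force: [0.1, 0.3, -0.2]
finger_gap: 53.6
grip_force: 0.0
```

>>> apply_moves --squeeze 30 --pt "0.0 0 0 0 0 0 0" --pt "-0.2 0 0 0 0 0 0" --pt "-0.2 0 0 0 0 0 0" --pt "-0.3 0 0 0 0 0 0" --pt "-0.3 0 0 0 0 0 0" --pt "-0.3 0 0 0 0 0 0" --pt "-0.3 0 0 0 0 0 0" --pt "-0.3 0 0 0 0 0 0"

```text
time: 4.25
tool_pos: [597.7, 19.7, 12.1]
tcp_rot: [180.0, -0.1, 3.6]
ft_force: [-0.6, 0.0, 5.9]
finger_gap: 40.6
grip_force: 31.0
```

>>> apply_moves --pt "-0.3 0 0 -4 0 0 0" --pt "-0.3 0 0 -10 0 0 0" --pt "-0.3 0 0 -20 0 0 0" --pt "-0.3 0 0 -25 0 0 0" --pt "-0.3 0 -15 -25 0 0 0" --pt "-0.3 -3 -25 -10 0 0 0" --pt "-0.3 -4 -35 0 0 0 0" --pt "-0.3 -4 -40 0 0 0 0"

```text
time: 5.05
tool_pos: [579.1, 134.2, 106.7]
tcp_rot: [180.0, -0.1, 3.5]
ft_force: [1.1, 0.2, -0.8]
finger_gap: 40.5
grip_force: 30.5
```

>>> apply_moves --pt "-0.3 -4 -40 0 0 0 0" --pt "-0.3 -4 -40 0 0 0 0" --pt "-0.3 -4 -40 0 0 0 0" --pt "-0.3 -4 -40 0 0 0 0" --pt "-0.3 -3 -30 0 0 0 0" --pt "-0.3 -2 -15 0 0 0 0.9" --pt "-0.3 0 0 0 0 0 0.9" --pt "-0.3 0 0 0 0 0 0.9"

```text
time: 5.85
tool_pos: [544.3, 337.9, 105.6]
tcp_rot: [180.0, 0.0, -10.0]
ft_force: [0.6, -0.2, -0.6]
finger_gap: 40.6
grip_force: 30.5
```

```bash
python3 - <<'E'
from m import *
a=wrist('w3');P=cloud(a)
print(r.sense()["finger_gap"],r.sense()["grip_force"])
m=(P[...,2]>24)&(P[...,2]<34)&(np.hypot(P[...,0]-545,P[...,1]-337)<130)
rect(P,(545,337),125,24,34,"rim")
m=(np.hypot(P[...,0]-545,P[...,1]-337)<60)&(P[...,2]<15);print("floor",np.nanmedian(P[m],0))
E
```

```text
5.85 [544.3 337.9 105.6] [ 1.7998e+02  2.0000e-02 -9.9600e+00]
41.10376270548123 30.534188747406006
rim 6877 c 546.6 338.0 wh 130.5 169.8 a 76.1 z 30.0 mean [584.2 331.4  29.6]
floor [571.15361932 327.99272007   4.50805121]
```

View pics/w3.png

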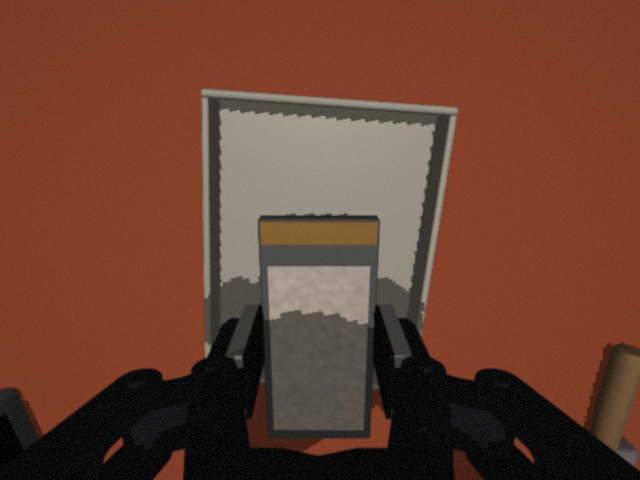

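The wrist view shows the battery level in the grip at (258–380, 216–437), with the tray around it and space on every side.

>>> apply_moves --pt "-0.3 2 0 10 0 0 0.4" --pt "-0.3 0 0 22 0 0 0.4" --pt "-0.3 0 0 25 0 0 0" --pt "-0.3 0 0 20 0 0 0" --pt "-0.3 0 0 12 0 0 0" --pt "-0.3 0 0 6 0 0 0" --pt "-0.3 0 0 3 0 0 0" --pt "-0.3 0 0 0 0 0 0"

```text
time: 6.7
tool_pos: [547.2, 336.9, 7.9]
tcp_rot: [-180.0, -0.0, -13.8]
ft_force: [-0.3, 0.6, -0.2]
finger_gap: 40.8
grip_force: 30.5
```

```bash
python3 - <<'E'
from m import *
a=wrist('w4');P=cloud(a)
m=(P[...,2]<30);m[:240]=0;m[420:]=0;m[:,275:365]&=True;m[:,:275]=0;m[:,365:]=0
print(np.nanpercentile(P[m][:,2],[10,50,90]));print(r.sense()["ft_force"])
E
```

```text
6.7 [547.2 336.9   7.9] [-1.7997e+02 -3.0000e-02 -1.3850e+01]
[14.82112795 15.56398416 16.28145759]
[-0.02245233  0.20895469 -1.72732048]
```

>>> apply_moves --pt "-0.3 0 0 2 0 0 0" --pt "-0.3 0 0 1 0 0 0" --pt "-0.3 0 0 0.5 0 0 0" --pt "-0.3 0 0 0 0 0 0" --pt "-0.1 0 0 0 0 0 0" --pt "0.1 0 0 0 0 0 0" --pt "0.2 0 0 0 0 0 0" --pt "0.25 0 0 0 0 0 0"

```text
time: 7.55
tool_pos: [546.8, 336.7, 3.8]
tcp_rot: [180.0, 0.0, -13.9]
ft_force: [0.2, -1.0, -0.3]
finger_gap: 53.1
grip_force: 0.0
```

>>> apply_moves --pt "0.25 0 0 -5 0 0 0" --pt "0.25 0 0 -20 0 0 0" --pt "0.25 0 0 -40 0 0 0" --pt "0.25 0 0 -45 0 0 0" --pt "0.25 0 0 -45 0 0 0" --pt "0.25 0 0 -45 0 0 0" --pt "0.25 0 0 -30 0 0 0" --pt "0.25 0 0 0 0 0 0"

```text
time: 8.35
tool_pos: [549.5, 338.1, 241.7]
tcp_rot: [-179.6, -0.5, -13.9]
ft_force: [0.5, 0.9, 0.4]
finger_gap: 53.4
grip_force: 0.0
```

```bash
python3 - <<'E'
from m import *
a=wrist('w5');P=cloud(a);s=r.snapshot("side");Q=cloud(s)
rect(P,(546,338),58,8,16,"bat w");rect(Q,(546,338),58,8,16,"bat side")
E
```

```text
8.35 [549.5 338.1 241.7] [-179.58   -0.49  -13.86]
bat w 4416 c 545.6 337.7 wh 42.0 92.1 a 76.2 z 11.7 mean [547.4 337.2  11.7]
bat side 868 c 546.6 344.2 wh 79.0 93.3 a 76.6 z 11.7 mean [544.2 338.9  11.6]
```

The battery lies flat in the tray, with its top at 11.7 mm in both views. Next I go to the microscope.

>>> apply_moves --pt "0.5 4 20 -8 0 0 0" --pt "0.5 5.5 30 -10 0 0 0" --pt "0.6 8.3 44.5 -10 0 0 0" --pt "0.6 8.3 44.5 -10 0 0 0" --pt "0.6 8.3 44.5 0 0 0 0" --pt "0.6 8.3 44.5 0 0 0 0" --pt "0.6 8.3 44.5 0 0 0 0" --pt "0.6 8.3 44.5 0 0 0 0"

```text
time: 9.25
tool_pos: [527.0, 13.1, 269.6]
tcp_rot: [180.0, 0.2, -13.8]
ft_force: [1.2, 0.2, -0.6]
finger_gap: 68.0
grip_force: 0.0
```

>>> apply_moves --pt "0.6 8.3 44.5 0 0 0 0" --pt "0.6 8.3 44.5 0 0 0 0" --pt "0.6 8.3 44.5 0 0 0 0" --pt "0.6 8.3 44.5 0 0 0 0" --pt "0.6 8.3 44.5 0 0 0 0" --pt "0.6 8.3 44.5 0 0 0 0" --pt "0.6 8.3 44.5 0 0 0 0" --pt "0.6 8.3 44.5 0 0 0 -1"

```text
time: 10.05
tool_pos: [506.4, -348.1, 269.3]
tcp_rot: [-179.9, 0.2, -8.8]
ft_force: [0.6, 0.5, 0.5]
finger_gap: 68.3
grip_force: 0.0
```

>>> apply_moves --pt "0.6 0 0 0 0 0 -1" --pt "0.6 0 0 0 0 0 -1" --pt "0.6 0 0 0 0 0 -1" --pt "0.6 0 0 0 0 0 -1" --pt "0.6 0 0 0 0 0 -1" --pt "0.6 0 0 0 0 0 -1" --pt "0.6 0 0 0 0 0 -1" --pt "0.6 0 0 0 0 0 -1"

```text
time: 10.85
tool_pos: [506.8, -346.1, 269.1]
tcp_rot: [-179.8, 0.1, 31.3]
ft_force: [-0.7, 1.5, -0.3]
finger_gap: 67.9
grip_force: 0.0
```

>>> apply_moves --pt "0.6 0 0 0 0 0 -1" --pt "0.6 0 0 0 0 0 -1" --pt "0.6 0 0 0 0 0 -1" --pt "0.6 0 0 0 0 0 -1" --pt "0.6 0 0 0 0 0 -1" --pt "0.6 0 0 0 0 0 -1" --pt "0.6 0 0 0 0 0 -1" --pt "0.6 0 0 0 0 0 -1"

```text
time: 11.65
tool_pos: [506.8, -346.1, 269.1]
tcp_rot: [-179.8, -0.1, 71.3]
ft_force: [-0.3, -0.4, -0.0]
finger_gap: 68.1
grip_force: 0.0
```

```bash
python3 - <<'E'
from m import *
a=wrist('w6');print(r.sense()["joint_pos"].round(1))
P=cloud(a)
rect(P,(510,-354),35,183,200,"block top")
rect(P,(595,-368),30,138,150,"barrel top")
rect(P,(510,-354),45,8,16,"foot")
E
```

```text
11.65 [ 506.8 -346.1  269.1] [-1.7978e+02 -8.0000e-02  7.1340e+01]
[-39.1   9.1  79.6   0.   91.6 -20.8]
block top 2583 c 510.1 -358.5 wh 30.4 30.0 a 82.4 z 190.4 mean [ 510.4 -357.1  190.2]
barrel top 2112 c 594.0 -369.7 wh 35.3 35.0 a 37.3 z 143.1 mean [ 593.6 -368.8  143.2]
foot 2106 c 511.0 -351.6 wh 48.4 63.0 a 82.5 z 12.5 mean [ 511.6 -350.9   12.4]
```

View pics/w6.png

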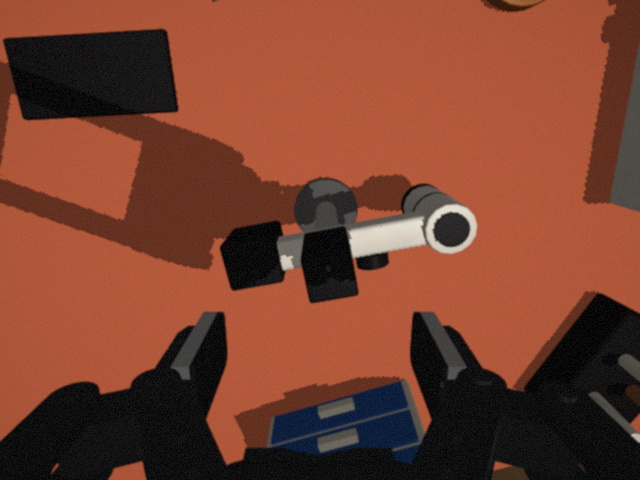

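The wrist view shows the scope's block top at (330,265), the barrel top at (450,229), and the foot visible at (326,205). The fingers still need to move about 12 mm.

>>> apply_moves --pt "0.5 0 0 0 0 0 -0.8" --pt "0.5 0 0 0 0 0 -0.8" --pt "0.5 0 0 0 0 0 -0.6" --pt "0.5 -6 2.5 10 0 0 0" --pt "0.5 -6 2.4 20 0 0 0" --pt "0.5 0 0 15 0 0 0" --pt "0.5 0 0 7 0 0 0" --pt "0.5 0 0 0 0 0 0"

```text
time: 12.5
tool_pos: [509.8, -358.5, 217.2]
tcp_rot: [-179.8, -0.1, 82.1]
ft_force: [0.0, 0.1, -0.2]
finger_gap: 64.1
grip_force: 0.0
```

```bash
python3 - <<'E'
from m import *
a=wrist('w7')
P=cloud(a)
rect(P,(510,-357),35,183,200,"block top")
rect(P,(595,-368),30,138,150,"barrel top")
E
```

```text
12.5 [ 509.8 -358.5  217.2] [-1.798e+02 -1.300e-01  8.208e+01]
block top 4232 c 510.1 -358.6 wh 30.5 30.0 a 82.6 z 190.4 mean [ 510.3 -356.8  190.1]
barrel top 3028 c 593.9 -369.7 wh 35.5 35.0 a 62.8 z 143.1 mean [ 593.1 -368.6  143.1]
```

>>> apply_moves --pt "0.4 0 0 8 -0.04 -0.03 -0.1" --pt "0.4 0 0 15 0 0 0" --pt "0.4 0 0 15 0 0 0" --pt "0.4 0 0 13 0 0 0" --pt "0.4 0 0 8 0 0 0" --pt "0.4 0 0 5 0 0 0" --pt "0.4 0 0 1 0 0 0" --pt "0.4 0 0 0 0 0 0"

```text
time: 13.35
tool_pos: [511.2, -359.7, 155.0]
tcp_rot: [179.8, 0.2, 82.6]
ft_force: [-0.8, -0.1, 0.4]
finger_gap: 60.0
grip_force: 0.0
```

>>> apply_moves --squeeze 25 --pt "0.2 0 0 0 0 0 0" --pt "0.0 0 0 0 0 0 0" --pt "-0.1 0 0 0 0 0 0" --pt "-0.2 0 0 0 0 0 0" --pt "-0.25 0 0 0 0 0 0" --pt "-0.3 0 0 0 0 0 0" --pt "-0.4 0 0 0 0 0 0" --pt "-0.5 0 0 0 0 0 0"

```text
time: 14.15
tool_pos: [510.6, -359.7, 155.0]
tcp_rot: [179.8, 0.2, 82.6]
ft_force: [-3.8, -0.1, 3.3]
finger_gap: 29.9
grip_force: 25.0
```

>>> apply_moves --squeeze 60 --pt "-0.6 0 0 0 0 0 0" --pt "-0.6 0 0 0 0 0 0" --pt "-0.6 0 0 0 0 0 0" --pt "-0.6 0 0 0 0 0 0" --pt "-0.6 0 0 0 0 0 0" --pt "-0.6 0 0 0 0 0 0" --pt "-0.6 0 0 0 0 0 0" --pt "-0.6 0 0 0 0 0 0"

```text
time: 14.95
tool_pos: [511.0, -359.7, 155.0]
tcp_rot: [179.8, 0.2, 82.6]
ft_force: [-3.7, 0.3, 5.7]
finger_gap: 29.6
grip_force: 60.7
```

>>> apply_moves --pt "-0.6 0 0 -1 0 0 0" --pt "-0.6 0 0 -3 0 0 0" --pt "-0.6 0 0 -8 0 0 0" --pt "-0.6 0 0 -14 0 0 0" --pt "-0.6 0 0 -20 0 0 0" --pt "-0.6 0 0 -22 0 0 0" --pt "-0.6 0 0 -18 0 0 0" --pt "-0.6 0 0 -8 0 0 0"

```text
time: 15.75
tool_pos: [511.8, -360.0, 252.6]
tcp_rot: [179.6, 0.3, 82.6]
ft_force: [0.3, -1.1, -4.7]
finger_gap: 29.6
grip_force: 60.0
```

```bash
python3 - <<'E'
from m import *
a=wrist('w8');P=cloud(a);s=r.sense();print(s["ft_force"],s["wrist_torque"],s["grip_force"])
rect(P,(594,-370),30,225,255,"barrel top")
for n in("scene","side"):
    b=r.snapshot(n);Q=cloud(b);cv2.imwrite(f"pics/{n}1.png",b["color"])
    rect(Q,(511,-357),14,115,190,"pillar "+n);rect(Q,(511,-357),14,145,165,"pillar lo "+n);rect(Q,(511,-357),14,175,195,"pillar hi "+n);rect(Q,(594,-370),30,150,200,"barrel "+n);rect(Q,(511,-357),45,80,112,"foot "+n)
b=cv2.imread("pics/side1.png")[80:260,280:480];cv2.imwrite("pics/side1c.png",cv2.resize(b,None,fx=3,fy=3))
E
```

```text
15.75 [ 511.8 -360.   252.6] [179.56   0.29  82.64]
[ 1.05582641 -0.5198001  -3.24811292] [-0.02976439 -0.01505846  0.00583297] 60.01538872718811
barrel top 7825 c 589.4 -368.7 wh 36.0 50.2 a 76.6 z 239.8 mean [ 589.8 -366.7  237.9]
pillar scene 282 c 517.8 -358.3 wh 11.5 19.1 a 24.4 z 152.4 mean [ 518.9 -359.   152.5]
pillar lo scene 80 c 517.9 -358.2 wh 9.2 19.0 a 24.0 z 155.6 mean [ 519.  -358.9  155.2]
pillar hi scene 70 c 518.1 -358.9 wh 9.4 18.4 a 19.5 z 184.0 mean [ 518.9 -357.8  184. ]
barrel scene 398 c 604.9 -370.2 wh 21.3 36.4 a 13.2 z 177.4 mean [ 609.1 -369.8  177.7]
foot scene 217 c 516.8 -348.2 wh 36.6 64.9 a 65.5 z 110.3 mean [ 523.6 -347.3  108.6]
pillar side 173 c 510.9 -352.8 wh 19.9 18.2 a 4.8 z 152.9 mean [ 510.6 -353.1  152.8]
pillar lo side 42 c 509.5 -353.3 wh 17.9 15.7 a 10.7 z 154.1 mean [ 509.9 -353.5  154.3]
pillar hi side 47 c 510.9 -353.2 wh 19.7 12.8 a 6.0 z 184.5 mean [ 510.4 -353.3  184.8]
barrel side 197 c 592.9 -360.7 wh 35.4 23.1 a 17.3 z 175.7 mean [ 593.1 -358.7  176.1]
foot side 209 c 510.5 -354.2 wh 61.4 59.3 a 6.7 z 108.2 mean [ 509.6 -348.7  106.9]
```

View pics/side1c.png

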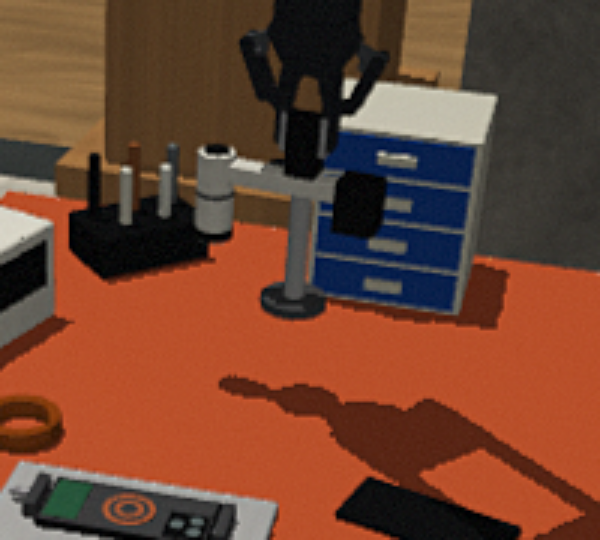

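The side view shows the microscope hanging upright in the grip, with its foot clear of the table. I carry it over the board, then turn it.

>>> apply_moves --pt "-0.6 8 0.7 0 0 0 0" --pt "-0.6 16 1.4 0 0 0 0" --pt "-0.6 24 2.1 0 0 0 0" --pt "-0.6 30 2.6 0 0 0 0" --pt "-0.6 30 2.6 0 0 0 0" --pt "-0.6 30 2.6 0 0 0 0" --pt "-0.6 30 2.6 0 0 0 0" --pt "-0.6 30 2.6 0 0 0 0"

```text
time: 16.7
tool_pos: [552.8, -162.2, 247.3]
tcp_rot: [179.9, 0.1, 82.7]
ft_force: [0.2, -0.1, -4.5]
finger_gap: 29.5
grip_force: 59.7
```

>>> apply_moves --pt "-0.6 30 2.6 0 0 0 0" --pt "-0.6 30 2.6 0 0 0 0" --pt "-0.6 30 2.6 0 0 0 0" --pt "-0.6 30 2.6 0 0 0 0" --pt "-0.6 24 2.1 0 0 0 0" --pt "-0.6 16 1.4 0 0 0 0" --pt "-0.6 7 0.7 0 0 0 0.2" --pt "-0.6 0 0 0 0 0 0.5"

```text
time: 17.5
tool_pos: [588.8, -0.2, 247.5]
tcp_rot: [179.8, 0.1, 79.1]
ft_force: [0.5, -0.6, -4.9]
finger_gap: 29.2
grip_force: 59.8
```

>>> apply_moves --pt "-0.6 0 0 0 0 0 0.9" --pt "-0.6 0 0 0 0 0 1" --pt "-0.6 0 0 0 0 0 1" --pt "-0.6 0 0 0 0 0 1" --pt "-0.6 0 0 0 0 0 1" --pt "-0.6 0 0 0 0 0 1" --pt "-0.6 0 0 0 0 0 1" --pt "-0.6 0 0 0 0 0 1"

```text
time: 18.3
tool_pos: [588.7, -2.0, 247.6]
tcp_rot: [179.8, 0.0, 39.3]
ft_force: [0.9, 0.2, -4.1]
finger_gap: 29.1
grip_force: 59.7
```

>>> apply_moves --pt "-0.6 0 0 0 0 0 1" --pt "-0.6 0 0 0 0 0 1" --pt "-0.6 0 0 0 0 0 1" --pt "-0.6 0 0 0 0 0 1" --pt "-0.6 0 0 0 0 0 1" --pt "-0.6 0 0 0 0 0 1" --pt "-0.6 0 0 0 0 0 0.7" --pt "-0.6 0 0 0 0 0 0.3"

```text
time: 19.1
tool_pos: [588.7, -2.0, 247.6]
tcp_rot: [179.8, -0.1, 4.4]
ft_force: [1.2, -0.6, -4.9]
finger_gap: 28.9
grip_force: 59.7
```

```bash
python3 - <<'E'
from m import *
a=wrist('w9');P=cloud(a);s=r.sense();print(s["ft_force"],s["grip_force"],s["joint_pos"].round(1))
zt=s["tool_pos"][2]-155+144
m=abs(P[...,2]-zt)<4;m&=(np.hypot(P[...,0]-592,P[...,1]+86)<35)
ct=max(cv2.findContours(m.astype(np.uint8),0,2)[0],key=cv2.contourArea)
e=cv2.fitEllipse(cv2.convexHull(ct));z=np.median(P[m][:,2]);print(e,z,zt,px(a,*e[0],z))
rect(P,(592,-86),35,zt-4,zt+4,"barrel")
E
```

```text
19.1 [588.7  -2.  247.6] [ 1.798e+02 -1.200e-01  4.450e+00]
[ 0.92876765  0.28260996 -5.7613709 ] 59.70688283443451 [-5.1  5.2 86.  -0.2 88.6 80.5]
((518.2679443359375, 306.6112976074219), (75.14328002929688, 87.96009826660156), 66.66231536865234) 235.70386639845466 236.67130457438412 [597.6 -84.1 235.7]
barrel 5083 c 596.3 -85.2 wh 35.4 35.1 a 82.8 z 235.7 mean [597.4 -84.2 235.7]
```

View pics/w9.png

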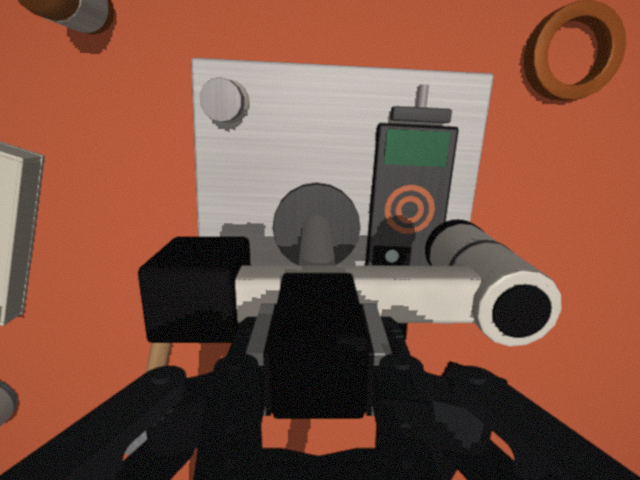

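The wrist view shows the barrel top at (518,307), the foot at (316,225), and the coil still visible at (409,209). The scope is upright, and about 3° of turn is left.

>>> apply_moves --pt "-0.6 0 0 0 0 0 0.15" --pt "-0.6 0 0 0 0 -0.03 0.25" --pt "-0.6 0 0 0 0 -0.03 0.15" --pt "-0.6 0 0 5 0 0 0" --pt "-0.6 0 0 10 0 0 0" --pt "-0.6 0 0 10 0 0 0" --pt "-0.6 0 0 5 0 0 0" --pt "-0.6 0 0 0 0 0 0"

```text
time: 19.95
tool_pos: [588.0, -1.3, 216.0]
tcp_rot: [179.8, 0.3, 1.9]
ft_force: [0.6, -0.6, -5.2]
finger_gap: 29.3
grip_force: 59.7
```

```bash
cat > chk.py <<'E'
from m import *
import sys
a=wrist(sys.argv[1]);P=cloud(a);s=r.sense();print(s["tcp_rot"].round(2),s["ft_force"].round(1))
zt=s["tool_pos"][2]-155+144
rect(P,(592,-86),35,zt-4,zt+4,"barrel")
fz=zt-144+12
m=(abs(P[...,2]-fz)<3.5)&(np.hypot(P[...,0]-590,P[...,1])<40)
if m.sum()>50:
    q=P[m];print("foot z",np.median(q[:,2]),len(q))
    # circle of radius 32 through the outer rim
    ct=max(cv2.findContours(m.astype(np.uint8),0,2)[0],key=cv2.contourArea)[:,0];c=P[ct[:,1],ct[:,0],:2];c=c[np.isfinite(c[:,0])]
    h=cv2.convexHull(c.astype(np.float32))[:,0]
    from scipy.optimize import least_squares
    f=least_squares(lambda p:np.hypot(h[:,0]-p[0],h[:,1]-p[1])-32,[590,0],loss="soft_l1");print("foot centre",f.x.round(1),f.cost.round(1))
hsv=cv2.cvtColor(a["color"],cv2.COLOR_BGR2HSV);m=(hsv[...,1]>100)&(hsv[...,0]<20)&(hsv[...,2]>80)&(np.hypot(P[...,0]-593,P[...,1]+86)<30)&(P[...,2]<30)
c=P[m];print("coil px",len(c),cv2.minEnclosingCircle(np.ascontiguousarray(c[:,:2]).astype(np.float32)))
E
python3 chk.py w10
```

```text
19.95 [588.   -1.3 216. ] [179.84   0.3    1.9 ]
[179.83   0.22   1.89] [ 0.3 -0.2 -3.7]
barrel 4838 c 591.5 -85.2 wh 35.5 35.2 a 50.0 z 204.1 mean [592.5 -84.  204.1]
foot z 73.58284712088022 4294
foot centre [5.885e+02 4.000e-01] 4.0
coil px 1390 ((592.4631958007812, -85.89445495605469), 23.340251922607422)
```

>>> apply_moves --pt "-0.6 0.5 0.3 4 0 0 0" --pt "-0.6 0.5 0.4 8 0 0 0" --pt "-0.6 0 0 10 0 0 0" --pt "-0.6 0 0 10 0 0 0" --pt "-0.6 0 0 6 0 0 0" --pt "-0.6 0 0 3 0 0 0" --pt "-0.6 0 0 2 0 0 0" --pt "-0.6 0 0 0 0 0 0"

```text
time: 20.8
tool_pos: [589.9, -2.2, 174.8]
tcp_rot: [179.8, 0.1, 1.9]
ft_force: [-0.1, -0.0, -4.5]
finger_gap: 29.5
grip_force: 59.8
```

```bash
python3 chk.py w11
```

```text
20.8 [589.9  -2.2 174.8] [1.7981e+02 1.3000e-01 1.8900e+00]
[1.7981e+02 1.0000e-01 1.8900e+00] [ 0.1  0.2 -4.9]
barrel 5023 c 593.6 -86.0 wh 35.6 35.4 a 25.7 z 162.9 mean [594.7 -84.8 163. ]
foot z 32.47075594147398 4306
foot centre [590.8  -0.6] 3.9
coil px 1191 ((593.1831665039062, -85.58983612060547), 23.13381576538086)
```

>>> apply_moves --pt "-0.6 -0.4 0 2 0 0.02 0" --pt "-0.6 0 0 2 0 0 0" --pt "-0.6 0 0 1 0 0 0" --pt "-0.6 0 0 1 0 0 0" --pt "-0.6 0 0 0.5 0 0 0" --pt "-0.6 0 0 0.5 0 0 0" --pt "-0.6 0 0 0 0 0 0" --pt "-0.6 0 0 0 0 0 0"

```text
time: 21.65
tool_pos: [589.5, -2.3, 168.0]
tcp_rot: [179.8, 0.0, 1.9]
ft_force: [0.6, -0.0, -4.8]
finger_gap: 29.3
grip_force: 59.8
```

>>> apply_moves --pt "-0.6 0 0 0.4 0 0 0" --pt "-0.6 0 0 0.3 0 0 0" --pt "-0.6 0 0 0.3 0 0 0" --pt "-0.6 0 0 0 0 0 0" --pt "-0.6 0 0 0 0 0 0" --pt "-0.6 0 0 0 0 0 0" --pt "-0.6 0 0 0 0 0 0" --pt "-0.6 0 0 0 0 0 0"

```text
time: 22.45
tool_pos: [589.5, -2.3, 167.0]
tcp_rot: [179.8, 0.0, 1.9]
ft_force: [-0.1, -0.5, -4.1]
finger_gap: 29.5
grip_force: 60.0
```

```bash
python3 chk.py w12
```

```text
22.45 [589.5  -2.3 167. ] [1.7981e+02 2.0000e-02 1.8900e+00]
[1.7981e+02 2.0000e-02 1.8900e+00] [-0.6  0.9 -3.4]
barrel 5075 c 593.4 -85.8 wh 35.4 35.4 a 7.6 z 155.1 mean [594.5 -84.8 155.1]
foot z 24.66655444252453 4310
foot centre [ 5.906e+02 -5.000e-01] 3.4
coil px 1142 ((593.1419677734375, -85.40908813476562), 22.953229904174805)
```

Nearly touching; I lower in half-millimetre steps until the force changes.

>>> apply_moves --pt "-0.6 0 0 0.3 0 0 0" --pt "-0.6 0 0 0.2 0 0 0" --pt "-0.6 0 0 0.2 0 0 0" --pt "-0.6 0 0 0 0 0 0" --pt "-0.6 0 0 0 0 0 0" --pt "-0.6 0 0 0 0 0 0" --pt "-0.6 0 0 0 0 0 0" --pt "-0.6 0 0 0 0 0 0"

```text
time: 23.3
tool_pos: [589.9, -2.3, 167.0]
tcp_rot: [179.8, -0.0, 1.9]
ft_force: [-0.6, 1.6, 5.9]
finger_gap: 28.9
grip_force: 61.1
```

>>> apply_moves --squeeze 20 --pt "-0.4 0 0 0 0 0 0" --pt "-0.35 0 0 0 0 0 0" --pt "-0.3 0 0 0 0 0 0" --pt "-0.25 0 0 0 0 0 0" --pt "-0.2 0 0 0 0 0 0" --pt "-0.1 0 0 0 0 0 0" --pt "0.1 0 0 0 0 0 0" --pt "0.3 0 0 0 0 0 0"

```text
time: 24.1
tool_pos: [589.4, -2.4, 166.1]
tcp_rot: [179.8, 0.0, 1.9]
ft_force: [-0.2, -0.7, 0.1]
finger_gap: 55.3
grip_force: 0.0
```

```bash
python3 chk.py w13
```

```text
24.1 [589.4  -2.4 166.1] [1.7981e+02 4.0000e-02 1.8800e+00]
[1.7981e+02 4.0000e-02 1.8800e+00] [ 0.8 -0.1 -0.7]
barrel 5314 c 593.6 -84.9 wh 35.7 35.3 a 9.0 z 155.4 mean [595.  -83.7 155.4]
foot z 24.45699405362467 4338
foot centre [590.8  -0.6] 3.9
coil px 1148 ((592.9430541992188, -85.49210357666016), 22.919219970703125)
```

Released and standing. I rise straight up.

>>> apply_moves --pt "0.3 0 0 -3 0 0 0" --pt "0.3 0 0 -8 0 0 0" --pt "0.3 0 0 -15 0 0 0" --pt "0.3 0 0 -20 0 0 0" --pt "0.3 0 0 -25 0 0 0" --pt "0.3 0 0 -25 0 0 0" --pt "0.3 0 0 -15 0 0 0" --pt "0.3 0 0 0 0 0 0"

```text
time: 24.95
tool_pos: [591.1, -2.1, 281.4]
tcp_rot: [179.8, -0.3, 1.9]
ft_force: [0.1, -1.8, 0.7]
finger_gap: 55.5
grip_force: 0.0
```

```bash
python3 - <<'E'
from m import *
a=wrist("w14");P=cloud(a)
rect(P,(593,-86),35,151,160,"barrel");rect(P,(591,-1),35,194,206,"block")
for n in("side","scene"):
    b=r.snapshot(n);cv2.imwrite(f"pics/{n}2.png",b["color"]);Q=cloud(b)
    for lo,hi in((75,95),(130,150)): rect(Q,(593,-86),28,lo,hi,f"barrel {n} {lo}")
    for lo,hi in((30,60),(90,120)): rect(Q,(591,-1),14,lo,hi,f"pillar {n} {lo}")
b=cv2.imread("pics/side2.png")[100:400,200:500];cv2.imwrite("pics/side2c.png",cv2.resize(b,None,fx=2,fy=2))
E
```

```text
24.95 [591.1  -2.1 281.4] [179.77  -0.33   1.89]
barrel 2027 c 593.2 -85.2 wh 35.2 34.8 a 19.5 z 155.4 mean [594.3 -84.5 155.4]
block 2689 c 591.1 -0.5 wh 30.5 30.1 a 1.8 z 202.4 mean [ 5.924e+02 -5.000e-01  2.021e+02]
barrel side 75 79 c 583.8 -75.1 wh 30.6 13.6 a 35.9 z 84.9 mean [585.  -73.9  84.5]
barrel side 130 49 c 582.0 -74.3 wh 28.6 11.7 a 66.8 z 143.9 mean [580.4 -73.3 141.9]
pillar side 30 74 c 588.1 6.0 wh 17.4 11.7 a 20.4 z 45.1 mean [587.9   5.8  44.6]
pillar side 90 18 c 581.2 -1.4 wh 2.3 14.4 a 14.4 z 105.5 mean [581.1  -0.9 105.6]
barrel scene 75 124 c 601.8 -90.8 wh 36.1 18.5 a 70.5 z 84.9 mean [605.7 -88.8  85.2]
barrel scene 130 197 c 598.4 -81.2 wh 24.2 45.1 a 10.6 z 141.1 mean [603.2 -81.7 140.7]
pillar scene 30 105 c 595.7 -3.5 wh 19.4 12.6 a 75.7 z 45.0 mean [596.   -3.5  44.8]
pillar scene 90 113 c 595.6 -1.8 wh 19.9 12.2 a 89.4 z 104.8 mean [596.2  -3.2 104.7]
```

View pics/side2c.png

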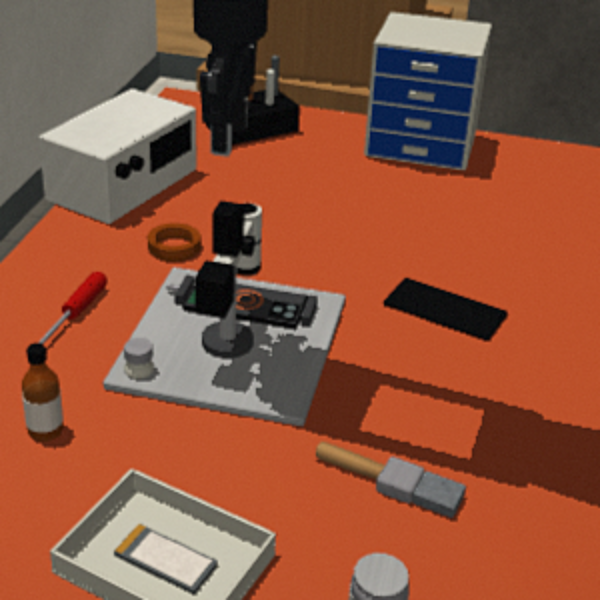

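The side view shows the microscope upright on the board with its lens over the coil, within 1 mm by the wrist camera. The battery is flat in the tray and the gripper is clear, so I hand in.

```bash
python3 -c "
from bench import r
print(r.hand_in())"
```

```text
the job is handed in; nothing more can be done
None
```

The battery lies flat in the tray, the microscope stands upright on the board with its lens within about 1 mm of the coil's centre, and the job was handed in at about 25 s of the 67 s allowed.

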